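Put the spice jar away and close the sliding hatch

TASK

Stand the loose spice jar (black cap, blue and white label) upright in the open bay of the wooden spice box and let go of it. Then slide the hatch shut until it meets the rubber strip of the end frame, press it firmly home there for about a second without slamming or forcing it, and leave it shut, resting against the strip. Do not disturb the salt shaker and the mug on the worktop or knock over the jars in the box.

Things in the scene. Friction and masses are not known exactly. Their poses are not given: they have to be found in the camera images.
- jar: loose glass spice jar with black cap and blue and white label, upright cylinder 41 mm across, 105 mm tall, about 0.11 kg (0.08 to 0.15); origin at the centre of its underside, z up
- box: fixed wooden spice box on 12 mm feet, 180 mm wide (its x), 420 mm long (its y), walls 10 mm. Origin at the middle of its footprint on the worktop, z up, +y to the end frame (roughly the robot's left). Inner floor at z = 20 mm, rails on the long edges up to z = 152 mm. A fixed top covers y < -5 mm; the rest is the bay, closed by the hatch, 160 mm wide inside
- end_frame: fixed end frame across the +y end of the box; origin at the middle of the lower edge of its face, at box y = 205 mm, z = 136 mm; 180 mm wide, 24 mm tall. A black rubber strip, part of it, stands proud of the face towards the hatch by 4 to 20 mm, set differently each time and not measured: feel for it. It gives about 3.5 N per mm, up to 9 mm
- hatch (a joint): opening in m of the wooden hatch (164 x 210 x 10 mm, top face at z = 147.5 mm), which slides along box y on the rails, to +y as the value falls; it starts 0.155 to 0.18. Its front edge is at box y = 193 mm minus the value, so it meets the strip between +0.008 and -0.008. The track drags with 3 N (2 N more per 0.1 m/s) and holds the hatch where it is left
- hatch_grip (a point): top centre of the dark bar handle on the hatch: 70 mm along box x, 14 mm thick along y, 28 mm tall. Push it from its -y side or pinch it from above. The hatch seats when it bears on the strip with 5 to 18 N (drag comes on top) for half a second; over 20 N on the strip is forcing it. Let go, it springs back a little but stays in touch with the strip
- box_jar_a: spice jar with green leaf label standing in the box, 41 mm across, 105 mm tall; origin under its centre; leave standing
- box_jar_b: the same, the other one in the box; leave standing
- shaker: salt shaker with grey top, 44 mm across, 90 mm tall, loose on the worktop; origin under its centre; leave alone
- mug: white mug, 78 mm across, 97 mm tall, 110 mm long with its handle, loose on the worktop; origin under the middle of its whole length; leave alone
- bay (a point): point on the inner floor of the bay, at box x = 0, y = 98 mm, axes as the box: the free part of the bay, between the open hatch and the two jars already in it, is at least 105 mm long (y) there and 160 mm wide (x)
Not all that is in view belongs to the job. What is shaped like the jar but orange, pink or yellow is not meant.

How it is judged:
By the outcome, as a careful person would: the job done as asked, in the order asked, and still so for the second after the job is handed in, with the robot touching nothing.
It also fails if it takes over 72 s, if anything falls off the work surface, if the arm or the gripper's body presses on something with over 40 N, if the wrist force passes 120 N, or if a joint passes its speed limit or range.

ROBOT

A 6-joint arm with a two-finger parallel gripper is mounted at the origin on a cart in front of the work surface, level with it; the furniture and walls round the work are solid. World frame = base frame: x ahead of the robot, y to its left, z up, the work surface at z = 0. Lengths are in m, angles in rad, forces in N, time in s.
With the tool pointing down it reaches from about 0.35 to 0.875 m from the base axis. Payload 4.2 kg.
Tool frame: the origin (TCP) lies between the finger pads; the fingertips stand 19 mm ahead of it and the grasp point (between the pads) is the TCP; z points along the fingers, y is the line along which they close (so a half turn about z gives the same grasp; the last joint's range is limited). The gripper opens to 87 mm and grips with 3 to 60 N. Pads are 19 mm wide; open, the fingers measure 117 mm over their backs; the gripper's body (75 mm by 190 mm) begins 51 mm behind the grasp point.
Start: joints at [-0.871, 0.385, 0.008, 0, -1.194, -0.259], TCP at [0.267, -0.565, 0.242] pointing down, gripper open.
Joint ranges: [-3.14, 3.14], [-1.21, 2.06], [-1.07, 1.41], [-3.16, 2.05], [-2.99, -0.16], [-3.1, 3.1]. Speed limits (rad/s): [2.79, 2.79, 3.14, 3.14, 3.14, 3.14].

INTERFACE

Orientations are given as a rotation vector (axis times angle).
In Python, from plant import * gives the robot as it stands.
- The arm moves only by the tool drive_tool, never from a script. Its argument "series" is one flat list of numbers, 6 for each row, row after row: the shift along the tool's x, y, z in cm, then the turn, a rotation vector about the tool's x, y, z in degrees. In form: [dx, dy, dz, ax, ay, az, dx, dy, dz, ax, ay, az, ...]. A call has 1 to 10 rows; each row is the pose to reach, as a shift and turn from the pose commanded when the call began, along the tool's axes at that moment; what a row does not reach only later rows make up. A row lasts 1/10 s, in which the tool goes at most 50 mm and 8.59 degrees, less where a joint would pass 70% of its speed; a pose out of reach is approached as far as the arm can. A call with a gripper value outside its range is refused whole. "grip" is the closure, from -1 (fully open) to 1 (shut), so that 0 is half open, set as the call begins (left out, the last holds). The fingers move at their own pace and stop on an object; "squeeze" is the grip in N (left out, the last holds). Time passes only in rows, so rows that repeat a pose let the fingers close. It gives the time, the measured TCP pose, the force, the opening and the grip force at its end, in the units of the state.
- read_state(): the state, without advancing time (a new reading comes with each control period).
- get_image(name): name is "scene" or "top" or "wrist"; returns a dict with "img" (384x512x3 uint8, red, green, blue), "fx", "fy", "cx", "cy" (pixels), "R" (3x3) and "t" (3): a world point X has camera coordinates R X + t; the wrist camera has in their place "tool_from_camera" (4x4, takes a point from camera to tool coordinates, whose origin is the TCP and whose axes are the flange's). Camera axes: x right, y down, z forward; pixel columns grow to the right and rows downward; lengths in m; the calibration is good to about 2 mm. The wrist camera is an equidistant fisheye: a pixel r from the principal point sees the ray r / f radians off the axis. A picture is of the moment at which its call begins: read the wrist's pose just before it. There is no depth.
- close_job(): hands the job in; it is judged then, once.
Trained networks look in the newest picture that a camera, given by its name, has taken for a name from the list of things; names that differ only in an ending like _2 or _b are one class to them, and where a whole thing is asked for, a point or a joint stands for the part that bears it (a point fixed in the world has none). Each returns a list of dicts, best first, with "score" (0 to 1); they miss things now and then, are a little off and sometimes report something else, mostly with a low value. They report only what shows in the picture. A call takes as long as a camera call. They do not tell look-alikes from the thing itself.
- search_frame(camera, thing): "at" ([x, y, z] in m, in world coordinates, good to about 4 mm: the middle of the surface that is visible of it).
- tip_of(camera, thing): "at" ([x, y, z] in m, in world coordinates, good to about 4 mm: a listed point, or the origin of a listed thing).
The state is a dict: "t": time; "joints": joint angles; "qvel": joint speeds; "effort": joint torques, N m; "position": TCP position; "ee_rot": TCP orientation; "force": force on the tool from outside, world axes, zero at the start; "moment": the same for the moment, N m; "gripper_width": finger opening in m; "grip_force": force on a finger pad.
Only numpy, scipy, OpenCV 4.12 (cv2) and the standard library are available. Lean on these libraries where they do the work, as an engineer would, in place of code of your own. Each camera call takes 0.05 s, during which the arm holds its last target. There are 200 camera calls.

## Working session

There is one attempt and no reset: what is moved stays moved. The work goes in short steps, Python scripts to look and compute and a tool call to move; the robot and the scene stay as the last step left them, time stands still between calls to the robot, and variables do not carry over. Pictures are saved under pics/ and viewed, at most 10 in all, crops included, and the job is handed in when it is done.

Besides the shell and the picture viewer there is one more tool, called after ">>>" by a JSON object that holds its "op" and its "data", one argument or row to a line. drive_tool: Moves the arm, as the interface text tells. Its arguments: {"type":"object","properties":{"series":{"type":"array","items":{"type":"number"}},"grip":{"type":"number"},"squeeze":{"type":"number"}},"required":["series"]}

```bash
mkdir -p pics; cat > h.py <<'E'
from plant import *
import numpy as np, cv2
from scipy.spatial.transform import Rotation as Ro
def save(c,n):
    d=get_image(c); cv2.imwrite(f'pics/{n}.png',d['img'][:,:,::-1]); return d
def px(d,X):
    p=np.array(d['R'])@np.array(X)+np.array(d['t']); return [round(d['fx']*p[0]/p[2]+d['cx']),round(d['fy']*p[1]/p[2]+d['cy'])]
def totool(X):  # world target -> shift cm in tool axes
    s=read_state(); R=Ro.from_rotvec(s['ee_rot']).as_matrix(); return np.round(R.T@(np.array(X)-s['position'])*100,2)
E
python3 - <<'E'
from h import *
s=read_state(); print(s['t'],s['position'],Ro.from_rotvec(s['ee_rot']).as_matrix().round(3).tolist())
a=save('scene','s1'); b=save('top','t1')
for c,d in(('scene',a),('top',b)):
  for n in['jar','box','end_frame','hatch_grip','box_jar_a','shaker','mug','bay']:
    try:
      for r in tip_of(c,n)[:4]: print(c,n,np.round(r['at'],3),round(r['score'],2),px(d,r['at']))
    except Exception as e: print(c,n,e)
print(read_state()['t'])
cv2.imwrite('pics/both.png',np.vstack([a['img'],b['img']])[:,:,::-1][:, :])
E
```

```text
0.0 [ 0.26643068 -0.56476043  0.24046398] [[-0.904, -0.426, -0.001], [-0.426, 0.904, 0.002], [0.0, 0.002, -1.0]]
top jar [0.516 0.334 0.002] 0.75 [172, 201]
top jar [ 0.425  0.359 -0.002] 0.74 [164, 229]
top jar [0.412 0.451 0.002] 0.64 [136, 234]
top box [0.602 0.016 0.   ] 0.7 [268, 175]
top end_frame [0.592 0.219 0.137] 0.59 [199, 173]
top hatch_grip [ 0.602 -0.068  0.176] 0.85 [297, 166]
top box_jar_a [0.64  0.191 0.019] 0.72 [214, 163]
top box_jar_a [0.553 0.184 0.022] 0.52 [216, 189]
top shaker [ 0.607  0.366 -0.006] 0.54 [163, 175]
top shaker [ 0.603 -0.07   0.175] 0.17 [298, 166]
top mug [ 0.484 -0.376  0.005] 0.78 [388, 208]
top bay [0.598 0.114 0.021] 0.61 [238, 175]
0.9
```

View pics/s1.png

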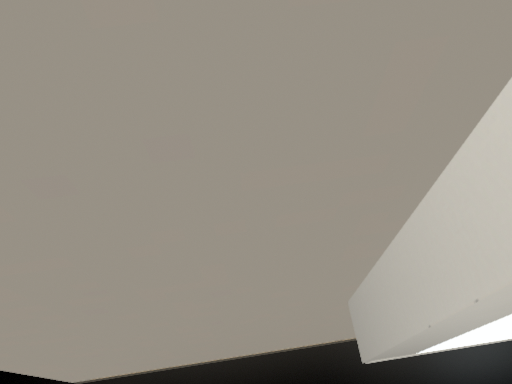

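View pics/t1.png

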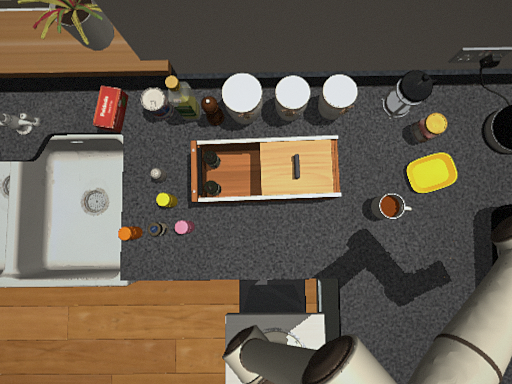

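The scene camera looks away from the work. In the top view, the black-capped jar is at (157,229). It has orange (129,233), pink (182,227) and yellow (164,199) jars around it. Its base is therefore at about (0.425, 0.359). The hatch handle is at (297,166).

>>> {"op": "drive_tool", "data": {
  "series": [-34.6,37.3,-1,0,0,-35,-34.6,37.3,-1,0,0,-35,-34.6,37.3,-1,0,0,-35,-34.6,37.3,-1,0,0,-35,-34.6,37.3,-1,0,0,-35,-34.6,37.3,-1,0,0,-35,-34.6,37.3,-1,0,0,-35,-34.6,37.3,-1,0,0,-35,-34.6,37.3,-1,0,0,-35,-34.6,37.3,-1,0,0,-35],
  "grip": -1
}}

```text
t: 1.9
position: [0.418, -0.0867, 0.252]
ee_rot: [-1.577, 2.716, -0.001]
force: [0.8, -1.4, -0.4]
gripper_width: 0.0872
grip_force: 0.0
```

```bash
python3 - <<'E'
from h import *
s=read_state(); R=Ro.from_rotvec(s['ee_rot']).as_matrix(); print(s['t'],s['position'],R.round(3).tolist(),s['joints'])
print(totool([.43,.33,.24]))
print('turn',np.degrees(Ro.from_matrix(R.T@np.array([[0,-1,0],[-1,0,0],[0,0,-1.]])).as_rotvec()))
E
```

```text
1.9 [ 0.41795911 -0.08670111  0.25198193] [[-0.496, -0.868, 0.002], [-0.868, 0.496, 0.0], [-0.001, -0.001, -1.0]] [ 1.79281972e-01  2.95571676e-02 -4.26679748e-01  1.67634776e-04
 -1.11304234e+00 -6.98233300e-01]
[-36.78  19.62   1.21]
turn [-8.32814004e-02  2.94523140e-02 -2.97294770e+01]
```

>>> {"op": "drive_tool", "data": {
  "series": [-36.8,19.6,0.2,0,0,-29.7,-36.8,19.6,0.2,0,0,-29.7,-36.8,19.6,0.2,0,0,-29.7,-36.8,19.6,0.2,0,0,-29.7,-36.8,19.6,0.2,0,0,-29.7,-36.8,19.6,0.2,0,0,-29.7,-36.8,19.6,0.2,0,0,-29.7,-36.8,19.6,0.2,0,0,-29.7,-36.8,19.6,0.2,0,0,-29.7,-36.8,19.6,0.2,0,0,-29.7]
}}

```text
t: 2.9
position: [0.43, 0.3301, 0.2487]
ee_rot: [2.223, -2.219, 0.0]
force: [-0.5, -0.8, 0.5]
gripper_width: 0.0874
grip_force: 0.0
```

```bash
python3 - <<'E'
from h import *
s=read_state(); R=Ro.from_rotvec(s['ee_rot']).as_matrix(); print(s['t'],s['position'],R.round(3).tolist())
d=save('wrist','w1'); T=np.array(d['tool_from_camera']); print(T.round(3).tolist(),d['fx'],d['cx'],d['cy'])
def wp(X):
    p=np.linalg.inv(T)@np.r_[R.T@(np.array(X)-s['position']),1]; p=p[:3]; th=np.arctan2(np.hypot(p[0],p[1]),p[2]); u=p[:2]/np.hypot(*p[:2]); return np.round([d['cx']+d['fx']*th*u[0],d['cy']+d['fy']*th*u[1]])
for r in tip_of('wrist','jar')[:5]: print(np.round(r['at'],3),r['score'],wp(r['at']),wp(np.array(r['at'])+[0,0,.105]))
get_image('top')
for n in ['jar','box','end_frame','bay','hatch_grip']:
  for r in tip_of('top',n)[:4]: print(n,np.round(r['at'],3),r['score'])
E
```

```text
2.9 [0.4300018  0.3301472  0.24870239] [[0.002, -1.0, -0.0], [-1.0, -0.002, -0.001], [0.001, 0.0, -1.0]]
[[0.0, -0.953, -0.302, 0.083], [1.0, -0.0, 0.001, 0.001], [-0.001, -0.302, 0.953, -0.143], [0.0, 0.0, 0.0, 1.0]] 297.3186396354542 250.71240954263675 191.55822819855504
[ 0.426  0.362 -0.004] 0.86 [253. 184.] [254. 212.]
[ 0.518  0.336 -0.001] 0.69 [185. 167.] [165. 189.]
[ 0.434  0.28  -0.005] 0.65 [247. 125.] [246. 134.]
[0.415 0.447 0.002] 0.58 [260. 241.] [263. 282.]
jar [ 0.429  0.276 -0.002] 0.76
jar [ 0.517  0.334 -0.002] 0.65
jar [ 0.426  0.362 -0.002] 0.47
jar [ 0.607  0.371 -0.002] 0.35
box [ 0.603  0.017 -0.   ] 0.91
end_frame [0.592 0.218 0.139] 0.63
bay [0.6   0.117 0.022] 0.69
hatch_grip [ 0.599 -0.066  0.176] 0.93
```

View pics/w1.png

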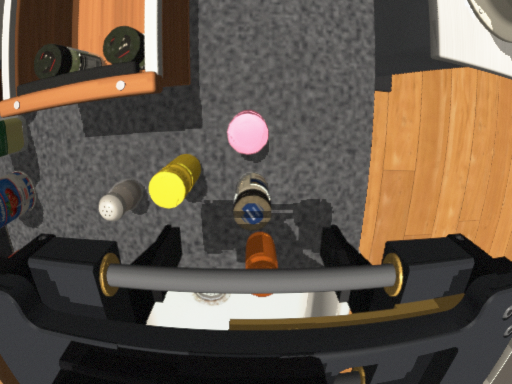

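The wrist view shows the blue-and-white label jar with its black cap at (253,212), between pink (247,133) and orange (262,250). This matches (0.426, 0.361).

>>> {"op": "drive_tool", "data": {
  "series": [-3.1,0.4,3,0,0,0,-3.1,0.4,7,0,0,0,-3.1,0.4,10,0,0,0,-3.1,0.4,13,0,0,0,-3.1,0.4,15,0,0,0,-3.1,0.4,16,0,0,0,-3.1,0.4,16,0,0,0]
}}

```text
t: 4.0
position: [0.426, 0.3582, 0.0884]
ee_rot: [2.218, -2.221, 0.001]
force: [0.8, 0.4, 1.0]
gripper_width: 0.0871
grip_force: 0.0
```

>>> {"op": "drive_tool", "data": {
  "series": [0,0,0,0,0,0,0,0,0,0,0,0,0,0,0,0,0,0,0,0,0,0,0,0,0,0,0,0,0,0,0,0,0,0,0,0,0,0,0,0,0,0,0,0,0,0,0,0],
  "grip": 1,
  "squeeze": 15
}}

```text
t: 4.8
position: [0.4263, 0.3592, 0.0895]
ee_rot: [-2.22, 2.222, -0.0]
force: [1.3, 0.3, 1.0]
gripper_width: 0.0405
grip_force: 14.9
```

>>> {"op": "drive_tool", "data": {
  "series": [0,0,-3,0,0,0,0,0,-8,0,0,0,0,0,-13,0,0,0,0,0,-18,0,0,0,0,0,-21,0,0,0]
}}

```text
t: 5.3
position: [0.4268, 0.3595, 0.3038]
ee_rot: [-2.217, 2.218, 0.001]
force: [0.7, 0.6, -0.6]
gripper_width: 0.0403
grip_force: 14.9
```

>>> {"op": "drive_tool", "data": {
  "series": [4,-3,0,0,0,0,7,-5,0,0,0,0,11,-8,0,0,0,0,15,-11,0,0,0,-1,19,-14,0,0,0,-2,22,-16,0,0,0,-3,24.2,-17.1,0,0,0,-3,24.2,-17.1,0,0,0,-3,24.2,-17.1,0,0,0,-3]
}}

```text
t: 6.2
position: [0.5968, 0.1164, 0.2986]
ee_rot: [2.276, -2.164, -0.002]
force: [-0.1, 0.8, -0.8]
gripper_width: 0.0404
grip_force: 14.9
```

```bash
python3 - <<'E'
from h import *
s=read_state(); R=Ro.from_rotvec(s['ee_rot']).as_matrix(); print(s['t'],s['position'],R.round(3).tolist(),s['gripper_width'])
d=save('wrist','w2'); T=np.array(d['tool_from_camera'])
def wp(X):
    p=np.linalg.inv(T)@np.r_[R.T@(np.array(X)-s['position']),1]; p=p[:3]; th=np.arctan2(np.hypot(p[0],p[1]),p[2]); u=p[:2]/np.hypot(*p[:2]); return np.round([d['cx']+d['fx']*th*u[0],d['cy']+d['fy']*th*u[1]])
for n in ['box','end_frame','bay','hatch_grip','box_jar_a']:
  for r in tip_of('wrist',n)[:2]: print(n,np.round(r['at'],3),round(r['score'],2),wp(r['at']))
b=save('top','t2')
for n in ['box','end_frame','bay','hatch_grip','box_jar_a']:
  for r in tip_of('top',n)[:2]: print(n,np.round(r['at'],3),round(r['score'],2),px(b,r['at']))
E
```

```text
6.2 [0.5967919  0.11644823 0.29855955] [[0.05, -0.999, -0.002], [-0.999, -0.05, -0.0], [0.0, 0.002, -1.0]] 0.04039620199117215
box [ 0.602  0.016 -0.005] 0.79 [249.  89.]
bay [0.602 0.114 0.018] 0.68 [246. 156.]
box_jar_a [0.555 0.186 0.017] 0.83 [275. 204.]
box_jar_a [0.638 0.188 0.016] 0.65 [220. 203.]
box [0.599 0.017 0.001] 0.74 [267, 175]
end_frame [0.593 0.217 0.135] 0.95 [200, 172]
end_frame [ 0.485 -0.376  0.005] 0.71 [388, 208]
bay [0.6   0.116 0.025] 0.73 [237, 175]
hatch_grip [ 0.602 -0.067  0.177] 0.67 [297, 166]
box_jar_a [0.552 0.186 0.019] 0.58 [216, 190]
```

View pics/w2.png

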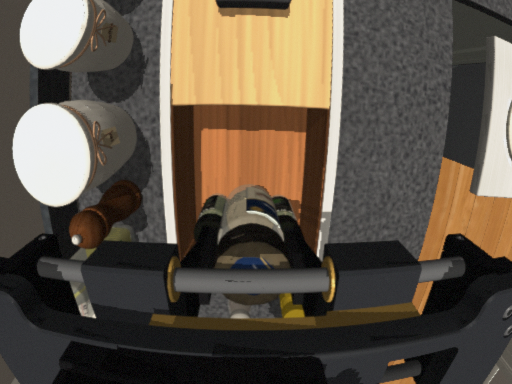

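The wrist view shows the jar hanging between the bay's side walls, the hatch front edge at row 106, and the tool square to the box. Now I'll lower the jar.

>>> {"op": "drive_tool", "data": {
  "series": [0.3,0,3,0,0,0,0.3,0,7,0,0,0,0.3,0,10.5,0,0,0,0.3,0,13.5,0,0,0,0.3,0,16,0,0,0,0.3,0,17.5,0,0,0,0.3,0,18,0,0,0,0.3,0,18,0,0,0]
}}

```text
t: 7.6
position: [0.5971, 0.1138, 0.1189]
ee_rot: [2.277, -2.163, -0.0]
force: [-0.5, -1.4, -0.9]
gripper_width: 0.0405
grip_force: 14.9
```

>>> {"op": "drive_tool", "data": {
  "series": [0,0,0.2,0,0,0,0,0,0.4,0,0,0,0,0,0.6,0,0,0,0,0,0.6,0,0,0]
}}

```text
t: 8.0
position: [0.5971, 0.114, 0.1136]
ee_rot: [-2.278, 2.163, -0.0]
force: [-0.3, 0.0, -1.1]
gripper_width: 0.0404
grip_force: 14.9
```

>>> {"op": "drive_tool", "data": {
  "series": [0,0,0.1,0,0,0,0,0,0.2,0,0,0,0,0,0.3,0,0,0,0,0,0.3,0,0,0]
}}

```text
t: 8.4
position: [0.597, 0.1139, 0.1102]
ee_rot: [2.278, -2.163, -0.0]
force: [-0.4, -0.0, -2.0]
gripper_width: 0.0407
grip_force: 14.9
```

>>> {"op": "drive_tool", "data": {
  "series": [0,0,0.1,0,0,0,0,0,0.1,0,0,0]
}}

```text
t: 8.6
position: [0.5973, 0.114, 0.1095]
ee_rot: [-2.278, 2.163, -0.0]
force: [0.3, 0.5, -0.9]
gripper_width: 0.0404
grip_force: 14.9
```

>>> {"op": "drive_tool", "data": {
  "series": [0,0,0.1,0,0,0,0,0,0.2,0,0,0,0,0,0.2,0,0,0]
}}

```text
t: 8.9
position: [0.598, 0.1142, 0.109]
ee_rot: [-2.277, 2.161, -0.002]
force: [-1.2, 0.7, 5.4]
gripper_width: 0.0407
grip_force: 14.9
```

>>> {"op": "drive_tool", "data": {
  "series": [0,0,-0.1,0,0,0,0,0,-0.1,0,0,0,0,0,-0.1,0,0,0,0,0,-0.1,0,0,0,0,0,-0.1,0,0,0,0,0,-0.1,0,0,0],
  "grip": -0.6
}}

```text
t: 9.5
position: [0.5971, 0.1139, 0.1082]
ee_rot: [2.278, -2.163, -0.0]
force: [-0.2, -0.2, 0.7]
gripper_width: 0.0686
grip_force: 0.0
```

>>> {"op": "drive_tool", "data": {
  "series": [0,0,-2,0,0,0,0,0,-5,0,0,0,0,0,-9,0,0,0,0,0,-13,0,0,0,0,0,-17,0,0,0,0,0,-17,0,0,0]
}}

```text
t: 10.1
position: [0.6, 0.1145, 0.2857]
ee_rot: [-2.27, 2.154, -0.011]
force: [1.1, 0.3, 0.0]
gripper_width: 0.0698
grip_force: 0.0
```

```bash
python3 - <<'E'
from h import *
s=read_state(); R=Ro.from_rotvec(s['ee_rot']).as_matrix(); print(s['t'],s['position'],R.round(3).tolist(),s['gripper_width'])
d=save('wrist','w3')
for c in('wrist','top'):
 get_image(c)
 for n in ['jar','end_frame','hatch_grip','box_jar_a']:
  for r in tip_of(c,n)[:3]: print(c,n,np.round(r['at'],3),round(r['score'],2))
E
```

```text
10.1 [0.6000496  0.11448956 0.28573737] [[0.052, -0.999, 0.013], [-0.999, -0.052, 0.004], [-0.003, -0.014, -1.0]] 0.0698028833814435
wrist jar [ 0.516  0.337 -0.   ] 0.81
wrist jar [ 0.433  0.279 -0.002] 0.59
wrist jar [0.596 0.114 0.017] 0.57
wrist end_frame [0.6   0.22  0.131] 0.75
wrist box_jar_a [0.551 0.186 0.017] 0.6
top jar [ 0.518  0.334 -0.003] 0.55
top jar [0.433 0.277 0.002] 0.49
top jar [0.596 0.116 0.018] 0.37
top end_frame [0.594 0.22  0.136] 0.71
top hatch_grip [ 0.605 -0.067  0.172] 0.76
top hatch_grip [0.6   0.116 0.024] 0.68
top box_jar_a [0.554 0.187 0.018] 0.45
```

View pics/w3.png

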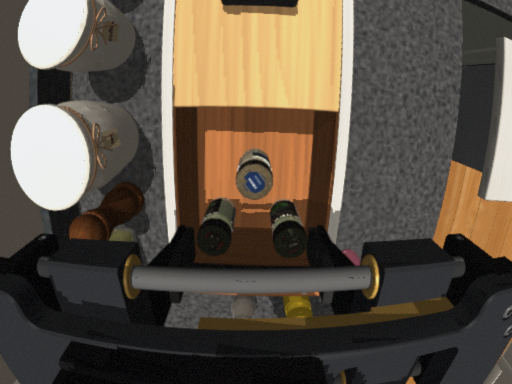

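The jar stands upright in the bay at (253,180), and both green jars are standing behind it. Next I'll close the fingers and go behind the handle.

>>> {"op": "drive_tool", "data": {
  "series": [4,0,0,0,0,0,8,0,0,0,0,0,12,0,0,0,0,0,16,0,0,0,0,0,20,0,0,0,0,0,24,0,0,0,0,0,24,0,0,0,0,0,24,0,0,0,0,0],
  "grip": 1,
  "squeeze": 10
}}

```text
t: 11.45
position: [0.6094, -0.1266, 0.2779]
ee_rot: [2.276, -2.165, -0.001]
force: [-0.0, 1.0, -0.4]
gripper_width: 0.0136
grip_force: 0.0
```

```bash
python3 - <<'E'
from h import *
s=read_state(); R=Ro.from_rotvec(s['ee_rot']).as_matrix(); print(s['t'],s['position'],R.round(3).tolist(),s['gripper_width'],s['force'])
d=save('wrist','w4')
get_image('wrist')
for r in tip_of('wrist','hatch_grip')[:3]: print(np.round(r['at'],3),round(r['score'],2),totool(r['at']))
E
```

```text
11.45 [ 0.60938846 -0.12663332  0.27790947] [[0.05, -0.999, -0.001], [-0.999, -0.05, 0.0], [-0.0, 0.001, -1.0]] 0.01359221232430394 [-0.02153213  1.04233086 -0.3873233 ]
[ 0.605 -0.064  0.175] 0.59 [-6.1   0.17 10.3 ]
```

View pics/w4.png

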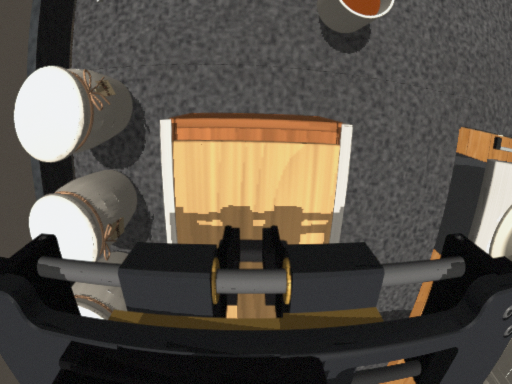

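The wrist view shows the tool centred over the hatch behind the handle. The hatch's rear edge is at row 140, and the strip ahead is clear of objects.

>>> {"op": "drive_tool", "data": {
  "series": [0,0,4,0,0,0,0,0,7.5,0,0,0,0,0,9.5,0,0,0,0,0,10.2,0,0,0,0,0,10.2,0,0,0]
}}

```text
t: 12.1
position: [0.6095, -0.1248, 0.1758]
ee_rot: [2.279, -2.161, -0.001]
force: [-0.3, -0.1, -0.1]
gripper_width: 0.0001
grip_force: 0.0
```

>>> {"op": "drive_tool", "data": {
  "series": [-1,0,0,0,0,0,-2,0,0,0,0,0,-3,0,0,0,0,0,-3.6,0,0,0,0,0,-4.2,0,0,0,0,0,-4.8,0,0,0,0,0,-5.6,0,0,0,0,0,-6.4,0,0,0,0,0,-7.2,0,0,0,0,0,-8,0,0,0,0,0]
}}

```text
t: 13.1
position: [0.6065, -0.0458, 0.177]
ee_rot: [-2.277, 2.162, -0.004]
force: [3.6, -4.7, 1.4]
gripper_width: 0.0005
grip_force: 2.3
```

>>> {"op": "drive_tool", "data": {
  "series": [-1,0,0,0,0,0,-2,0,0,0,0,0,-3,0,0,0,0,0,-4,0,0,0,0,0,-5,0,0,0,0,0,-6,0,0,0,0,0,-7,0,0,0,0,0,-8,0,0,0,0,0,-8.6,0,0,0,0,0,-9,0,0,0,0,0]
}}

```text
t: 14.1
position: [0.6011, 0.0444, 0.1767]
ee_rot: [-2.278, 2.163, -0.001]
force: [2.1, -3.4, 1.1]
gripper_width: 0.0006
grip_force: 1.9
```

```bash
python3 - <<'E'
from h import *
s=read_state(); print(s['t'],s['position'],s['force'])
get_image('top')
for n in('hatch_grip','end_frame'):
 for r in tip_of('top',n)[:3]: print(n,np.round(r['at'],3),round(r['score'],2))
E
```

```text
14.1 [0.60112366 0.0444399  0.17666149] [ 2.09790809 -3.36199768  1.13215207]
hatch_grip [0.6   0.063 0.178] 0.74
end_frame [0.599 0.06  0.173] 0.5
```

>>> {"op": "drive_tool", "data": {
  "series": [-0.3,0,0,0,0,0,-0.6,0,0,0,0,0,-0.9,0,0,0,0,0,-1.2,0,0,0,0,0,-1.4,0,0,0,0,0]
}}

```text
t: 14.75
position: [0.5993, 0.058, 0.1758]
ee_rot: [2.277, -2.163, -0.002]
force: [0.1, -2.9, -2.3]
gripper_width: 0.0004
grip_force: 1.7
```

>>> {"op": "drive_tool", "data": {
  "series": [-0.2,0,0,0,0,0,-0.4,0,0,0,0,0,-0.6,0,0,0,0,0]
}}

```text
t: 15.05
position: [0.5994, 0.0641, 0.1761]
ee_rot: [2.277, -2.163, -0.001]
force: [-0.9, -4.1, -2.2]
gripper_width: 0.0004
grip_force: 1.7
```

>>> {"op": "drive_tool", "data": {
  "series": [-0.2,0,0,0,0,0,-0.4,0,0,0,0,0]
}}

```text
t: 15.25
position: [0.5994, 0.0681, 0.1763]
ee_rot: [2.278, -2.163, -0.0]
force: [-1.3, -2.9, -3.1]
gripper_width: 0.0006
grip_force: 1.7
```

>>> {"op": "drive_tool", "data": {
  "series": [-0.2,0,0,0,0,0,-0.4,0,0,0,0,0]
}}

```text
t: 15.45
position: [0.5993, 0.0722, 0.1764]
ee_rot: [2.278, -2.163, 0.0]
force: [-1.2, -4.1, -2.2]
gripper_width: 0.0004
grip_force: 1.7
```

>>> {"op": "drive_tool", "data": {
  "series": [-0.2,0,0,0,0,0,-0.3,0,0,0,0,0]
}}

```text
t: 15.65
position: [0.5992, 0.0752, 0.1764]
ee_rot: [-2.278, 2.163, -0.0]
force: [-0.8, -2.9, -2.2]
gripper_width: 0.0004
grip_force: 1.6
```

>>> {"op": "drive_tool", "data": {
  "series": [-0.2,0,0,0,0,0,-0.3,0,0,0,0,0]
}}

```text
t: 15.85
position: [0.5992, 0.0782, 0.1764]
ee_rot: [-2.278, 2.163, -0.0]
force: [-0.3, -2.7, -2.4]
gripper_width: 0.0007
grip_force: 1.6
```

>>> {"op": "drive_tool", "data": {
  "series": [-0.2,0,0,0,0,0,-0.3,0,0,0,0,0]
}}

```text
t: 16.05
position: [0.5991, 0.0812, 0.1765]
ee_rot: [-2.278, 2.163, -0.0]
force: [-0.9, -3.6, -1.2]
gripper_width: 0.0006
grip_force: 1.6
```

>>> {"op": "drive_tool", "data": {
  "series": [-0.2,0,0,0,0,0,-0.3,0,0,0,0,0]
}}

```text
t: 16.25
position: [0.599, 0.0842, 0.1765]
ee_rot: [-2.278, 2.163, -0.001]
force: [-0.3, -2.6, -1.9]
gripper_width: 0.0008
grip_force: 1.6
```

>>> {"op": "drive_tool", "data": {
  "series": [-0.2,0,0,0,0,0,-0.3,0,0,0,0,0]
}}

```text
t: 16.45
position: [0.5989, 0.087, 0.1765]
ee_rot: [-2.278, 2.163, -0.001]
force: [1.3, -5.2, -2.8]
gripper_width: 0.0005
grip_force: 2.4
```

>>> {"op": "drive_tool", "data": {
  "series": [-0.1,0,0,0,0,0,-0.2,0,0,0,0,0]
}}

```text
t: 16.65
position: [0.5988, 0.0881, 0.1766]
ee_rot: [2.277, -2.163, 0.002]
force: [2.9, -8.1, -3.1]
gripper_width: 0.0001
grip_force: 4.0
```

>>> {"op": "drive_tool", "data": {
  "series": [-0.1,0,0,0,0,0,-0.2,0,0,0,0,0,-0.25,0,0,0,0,0]
}}

```text
t: 16.95
position: [0.5988, 0.0892, 0.1766]
ee_rot: [2.276, -2.162, 0.004]
force: [2.7, -11.6, -3.8]
gripper_width: 0.0003
grip_force: 5.7
```

>>> {"op": "drive_tool", "data": {
  "series": [-0.1,0,0,0,0,0,-0.15,0,0,0,0,0,-0.15,0,0,0,0,0,-0.15,0,0,0,0,0,-0.15,0,0,0,0,0,-0.15,0,0,0,0,0,-0.15,0,0,0,0,0,-0.15,0,0,0,0,0,-0.15,0,0,0,0,0,-0.15,0,0,0,0,0]
}}

```text
t: 17.95
position: [0.5987, 0.0899, 0.1766]
ee_rot: [2.274, -2.162, 0.005]
force: [4.1, -12.8, -3.4]
gripper_width: 0.0005
grip_force: 6.4
```

>>> {"op": "drive_tool", "data": {
  "series": [0.1,0,0,0,0,0,0.3,0,0,0,0,0,0.6,0,0,0,0,0,1,0,0,0,0,0,2,0,0,0,0,0,3,0,0,0,0,0,3,0,-3,0,0,0,3,0,-7,0,0,0,3,0,-11,0,0,0,3,0,-11,0,0,0]
}}

```text
t: 18.95
position: [0.6028, 0.0628, 0.2938]
ee_rot: [-2.27, 2.155, -0.013]
force: [0.6, 1.2, 0.1]
gripper_width: 0.0006
grip_force: 0.0
```

>>> {"op": "drive_tool", "data": {
  "series": [4,0,0,0,0,0,8,0,0,0,0,0,12,0,0,0,0,0,12,0,0,0,0,0,12,0,0,0,0,0]
}}

```text
t: 19.45
position: [0.6058, -0.058, 0.2861]
ee_rot: [-2.275, 2.166, 0.001]
force: [0.7, 0.6, -0.6]
gripper_width: 0.0007
grip_force: 0.0
```

```bash
python3 - <<'E'
from h import *
s=read_state(); print(s['t'],s['position'],s['force'])
b=save('top','t3'); d=b['img'][90:270,100:440]
cv2.imwrite('pics/t3c.png',cv2.resize(d,None,fx=2.3,fy=2.3,interpolation=cv2.INTER_CUBIC)[:,:,::-1])
for r in tip_of('top','hatch_grip')[:3]: print(np.round(r['at'],3),round(r['score'],2))
E
```

```text
19.45 [ 0.60581577 -0.0579569   0.28606328] [ 0.70723098  0.64768707 -0.58221544]
[0.599 0.102 0.175] 0.87
```

View pics/t3c.png

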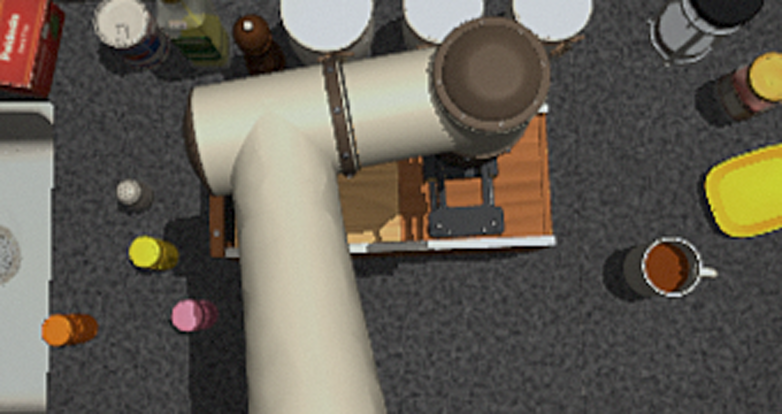

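The top view shows the hatch shut, the shaker at (130,193) and the mug at (668,267) undisturbed, and the gripper clear of everything.

```bash
python3 -c "
from plant import *
print(close_job())"
```

```text
the job is handed in; nothing more can be done
None
```

The jar is standing upright in the bay, and the hatch is shut after about a second pressed on the strip at an estimated 10 N; the arm is clear and the job is handed in, with no verdict returned.

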